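Load the battery pack into the drop-front dock

ROBOT

A 6-joint arm with a two-finger parallel gripper is mounted at the origin on the work surface. World frame = base frame: x ahead of the robot, y to its left, z up, the work surface at z = 0. Lengths are in m, angles in rad, forces in N, time in s.
With the tool pointing down it reaches from about 0.35 to 0.85 m from the base axis. Payload 8.1 kg.
Tool frame: the origin (TCP) lies on the centre line of the jaws, within the pads' length; the fingertips stand robot.finger_overhang ahead of it and the grasp point (between the pads) lies 5 mm behind it (robot.finger_overhang is the distance from the TCP to the fingertips, in m); z points along the fingers, y is the direction in which the jaws open and shut (so a half turn about z gives the same grasp; the last joint's range is limited). The gripper opens to 93 mm and grips with 3 to 60 N. Pads are 15 mm wide; open, the fingers measure 128 mm over their backs; the gripper's body (75 mm by 188 mm) begins 65 mm behind the grasp point.
Start: joints at [1.055, 0.13, 1.488, -0, 1.523, -0.085], TCP at [0.251, 0.545, 0.233] pointing down, gripper open.
Joint ranges: [-2.96, 2.96], [-0.89, 2.26], [0.02, 2.5], [-1.34, 4.48], [0, 2.73], [-2.66, 2.66]. Speed limits (rad/s): [2.39, 2.39, 2.79, 3.14, 3.14, 3.14].

INTERFACE

Orientations are given as a rotation vector (axis times angle).
In Python, from plant import robot gives the robot as it stands. The module is installed in compiled form; this text tells all that it offers.
- The arm moves only by the tool carry_out, never from a script. Its argument "commands" is a list that holds one entry, the list of rows, each a list of 4 numbers: the shift along the tool's x, y, z in cm, then the turn about the tool's z in degrees. In form: [[[tx, ty, tz, roll], ...]]. A call has 1 to 20 rows; each row shifts and turns the commanded pose from where the row before left it, along the tool's axes as they then stand; what a row does not reach is not made up. A row lasts 1/12 s, in which the tool goes at most 41.7 mm and 7.16 degrees, less where a joint would pass 70% of its speed; a pose out of reach is approached as far as the arm can. A call is refused whole if a number of a shift passes 4.17 or a number of a turn 7.16, either way. A call with a gripper value outside its range is refused whole. "claw" is the finger opening in cm, from 0 to 9.3, set as the call begins (left out, the last holds). The fingers move at their own pace and stop on an object; "grip_force" is the grip in N (left out, the last holds). Time passes only in rows, so rows that do not move let the fingers close. It gives the time, the measured TCP pose, the force and the opening at its end, in the units of the state.
- robot.read_state(): the state, without advancing time (a new reading comes with each control period).
- robot.read_camera(name): name is "side" or "top"; returns the picture (384x512x3 uint8, red, green, blue); there is no depth.
- robot.camera_params(name): a dict with "mtx" (3x3 intrinsics, pixels), "R" (3x3) and "t" (3): a world point X has camera coordinates R X + t. Camera axes: x right, y down, z forward; pixel columns grow to the right and rows downward; lengths in m; the calibration is good to about 2 mm. A picture is of the moment at which its call begins. camera_params takes no time and is no camera call.
- robot.close_job(): hands the job in, once; it reports no verdict.
The state is a dict: "t": time; "q": joint angles; "dq": joint speeds; "joint_torque": joint torques, N m; "tool_pos": TCP position; "orientation": TCP orientation; "force": force on the tool from outside, world axes, zero at the start; "wrist_torque": the same for the moment, N m; "opening": finger opening in m.
Only numpy, scipy, OpenCV 4.12 (cv2) and the standard library are available. Lean on these libraries where they do the work, as an engineer would, in place of code of your own. Each camera call takes 0.05 s, during which the arm holds its last target.

TASK

Pull the drop-down front door of the grey recorder dock all the way down, slide the battery pack from the desk into the dock's bay with its brass contacts first until it meets the sprung contacts at the back, then push the door back up until it is fully shut, with the pack inside. Work the door gently, without slamming or forcing it, let go of everything, and leave the other things on the desk where they are.

Things in the scene. Friction and masses are not known exactly. Their poses are not given: they have to be found in the camera images.
- dock: The recorder dock, a fixed grey box 170 mm deep (x), 200 mm wide (y), 160 mm high (z); origin under its centre, +x to its back. Its front (-x) has the drop-down door; behind it lies the bay, in the middle of the width: 68 mm wide, 70 mm high, floor 58.5 mm above the desk. A slot in the roof, 36 mm wide, from the front to 135 mm in, shows the bay from above.
- mouth (a point): Middle of the bay's lower front edge, on the door's hinge line, 60 mm above the desk. x points level into the bay, y along the hinge line (left as seen looking in), z up. The dock's front face is the plane x = 0. A pack that just touches the free contact plate still sticks out 5 mm in front; the closing door presses it in the rest of the way.
- plate (a point): Middle of the face of the black spring-loaded contact plate (50 mm wide, 36 mm high) at the back of the bay, facing the front, 95 mm behind the front face when free. It gives way up to 13 mm (away from the front), pushing back with 2.4 N at first and 4.4 N after 5 mm.
- door (a joint): Angle of the dock's door, a plate 200 mm wide, 100 high, 12 thick, hinged along its lower inner edge. 0 = upright, shut; 1.571 = lying level toward the robot, inner face 60 mm above the desk, a bridge to the bay floor; both are hard stops. Stiff hinge (0.6 N m friction): it stays where left, also against the pack's springs; 4 to 9 N at the bar moves it. May start a little ajar.
- door_bar (a point): Centre of the door's handle, a steel bar 12 mm thick, 132 mm long between two end lugs, parallel to the hinge, 45 mm beyond the door's free edge and open in between; pinched from above with the door up or down. 145 mm from the hinge line, and 6 mm outside the inner face: door upright, it is 145 mm above the hinge and 6 in front of it; door level, 145 in front and 6 below.
- pack_centre (a point): Centre of the battery pack, a plain grey block 100 mm long (x), 56 mm wide (y) and 48 mm high (z), 0.25 to 0.5 kg, on the desk left or right of the dock. Its +x end bears two small brass contacts; its plain end is undercut (12 mm deep, 18 mm high from below), which keeps it clear of the rising door. The point is its middle, 24 mm above its underside.
- pack_nose (a point): Middle of the pack's contact end (50 mm along +x from its centre); this end goes into the bay first.
- puck: Bystander: grey sensor disc 80 mm across, 45 mm high, blue top; origin under its centre. Not to be disturbed.
- cup: Bystander: white plastic cup 74 mm across, 90 mm high; origin under its centre. Not to be disturbed.
- stand: Bystander: steel disc 110 mm across on three short feet with a metal block on it, 60 mm high in all; origin under its centre. Not to be disturbed.
Not all that is in view belongs to the job. Leave any brown look-alike of the part that bears pack_centre alone.

How it is judged:
On the way, in this order (a step that is already met when the one before it is completed fails the run):
1. the door is pulled down level (past 83 degrees), the pack still outside (value of joint door above 1.45 rad and x of pack_centre in the frame of mouth below 0 m), for 0.2 s.
2. the pack lies in the bay up to its sprung contacts, contact end first, with the door still down (value of joint door above 1.3 rad and x of pack_nose in the frame of mouth above 0.085 m and x of pack_centre in the frame of mouth above 0.035 m and z of pack_centre in the frame of mouth below 0.034 m), for 0.2 s.
At the end, for the whole second after the job is handed in: The door is shut to within 0.025 rad (3.5 mm at the bar) and still, and the pack lies at rest flat on the bay floor (tilted less than 0.15 rad), contact end inward, its centre at least 46 mm behind the front face and within 12 mm of the bay's middle (angle between pack_centre's own z axis and vertical below 0.15 rad and value of joint door below 0.025 rad and x of pack_nose in the frame of mouth above 0.095 m and x of pack_centre in the frame of mouth above 0.046 m and y of pack_centre in the frame of mouth between -0.012 and 0.012 m and z of pack_centre in the frame of mouth between 0.015 and 0.034 m and linear speed of pack below 0.01 m/s and velocity of joint door between -0.02 and 0.02 rad/s); the robot touches nothing.
It fails at once if the door is slammed: still moving up faster than 1.5 rad/s (0.2 m/s at the bar) in its last 0.3 rad (value of joint door below 0.3 rad and velocity of joint door below -1.5 rad/s).
It fails at once if the raised door (less than 1.2 rad open) is forced against the pack with more than 40 N (value of joint door below 1.2 rad and contact force between door and pack above 40 N).
It fails at once if the puck is moved more than 20 mm (distance of puck from where it was at the start of the episode above 0.02 m).
It fails at once if the cup is moved more than 20 mm (distance of cup from where it was at the start of the episode above 0.02 m).
It fails at once if the stand is moved more than 20 mm (distance of stand from where it was at the start of the episode above 0.02 m).
It also fails if it takes over 72 s, if anything falls off the work surface, if the arm or the gripper's body presses on something with over 40 N, if the wrist force passes 120 N, or if a joint passes its speed limit or range.

## Working session

There is one attempt and no reset: what is moved stays moved. The work goes in short steps, Python scripts to look and compute and a tool call to move; the robot and the scene stay as the last step left them, time stands still between calls to the robot, and variables do not carry over. Pictures are saved under pics/ and viewed, and the job is handed in when it is done.

Besides the shell and the picture viewer there is one more tool, called after ">>>" as name(argument=value, ...), one argument or row to a line, values as JSON. carry_out: Moves the arm, as the interface text tells. Its arguments: {"type":"object","properties":{"commands":{"type":"array","items":{"type":"array","items":{"type":"array","items":{"type":"number"}}}},"claw":{"type":"number"},"grip_force":{"type":"number"}},"required":["commands"]}

```bash
mkdir -p pics
python3 - <<'E'
from plant import robot
import cv2
print(robot.read_state(), robot.finger_overhang)
for n in("side","top"):
    im=robot.read_camera(n); cv2.imwrite(f"pics/{n}0.png",im[:,:,::-1]); p=robot.camera_params(n); print(n,p)
E
```

```text
{'t': 0.0, 'q': array([ 1.05459690e+00,  1.31174207e-01,  1.48928078e+00, -4.52543098e-05,
        1.52301471e+00, -8.54121499e-02]), 'dq': array([ 0.00084851,  0.00066539, -0.00152099, -0.00044692,  0.00026262,
        0.00129335]), 'joint_torque': array([-1.81417519e-03, -5.59813786e+01, -4.91774404e+01,  7.65848416e-02,
        3.53486929e-02, -1.81311766e-04]), 'tool_pos': array([0.25027798, 0.54469704, 0.23157883]), 'orientation': array([-6.71345540e-01, -3.06849615e+00,  2.83664260e-03]), 'force': array([-0.01952863,  0.07912216,  0.11706388]), 'wrist_torque': array([-0.0054097 ,  0.01061289, -0.01498229]), 'opening': 0.09298942468999212} 0.014
side {'mtx': array([[494.61694771,   0.        , 257.61690236],
       [  0.        , 494.61694771, 196.25333061],
       [  0.        ,   0.        ,   1.        ]]), 'R': array([[ 0.99429402, -0.10521623, -0.01757709],
       [-0.0851454 , -0.68351629, -0.72495223],
       [ 0.06426251,  0.72231227, -0.68857484]]), 't': array([-0.4832629 ,  0.10584128,  1.66584567])}
top {'mtx': array([[374.26395006,   0.        , 250.3569142 ],
       [  0.        , 374.26395006, 190.21529378],
       [  0.        ,   0.        ,   1.        ]]), 'R': array([[-0.02150873, -0.99965019, -0.0153907 ],
       [-0.99789859,  0.02240708, -0.06079739],
       [ 0.06112098,  0.01405068, -0.99803146]]), 't': array([-0.03124023,  0.51334767,  1.46531845])}
```

View pics/side0.png

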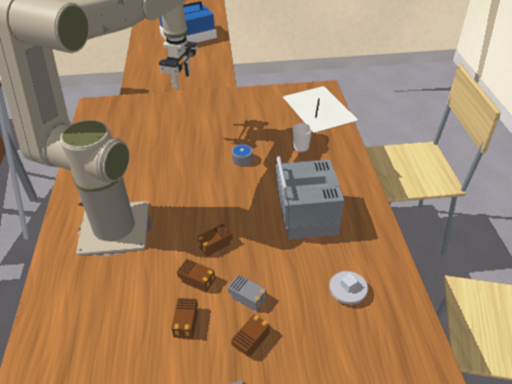

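View pics/top0.png

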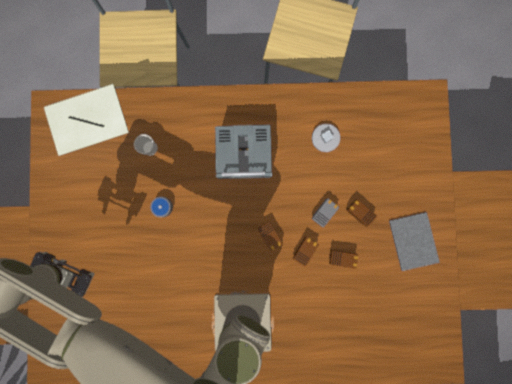

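The grey block at top (325,211) / side (247,292) looks like the pack. Four brown blocks sit at top (270,235), (306,250), (344,255) and (362,208). Other grey things are the slab at top (413,240) and the stand's block at (326,133). I'll check with crops.

```bash
cat > h.py <<'E'
import numpy as np, cv2
from plant import robot
def proj(n,X):
    p=robot.camera_params(n); c=p['R']@np.asarray(X,float)+p['t']; u=p['mtx']@c; return u[:2]/u[2]
def ray(n,uv):
    p=robot.camera_params(n); d=np.linalg.inv(p['mtx'])@[uv[0],uv[1],1.]; return -p['R'].T@p['t'], p['R'].T@d
def onz(n,uv,z):
    o,d=ray(n,uv); return o+d*(z-o[2])/d[2]
def crop(n,im,x,y,w,h,s,name):
    cv2.imwrite(name,cv2.resize(im[y:y+h,x:x+w,::-1],None,fx=s,fy=s,interpolation=cv2.INTER_CUBIC))
E
python3 - <<'E'
from h import *
a=cv2.imread("pics/side0.png")[:,:,::-1]; b=cv2.imread("pics/top0.png")[:,:,::-1]
A=cv2.resize(a[265:320,215:280],None,fx=6,fy=6,interpolation=cv2.INTER_CUBIC)
B=cv2.resize(b[185:240,295:360],None,fx=6,fy=6,interpolation=cv2.INTER_CUBIC)
cv2.imwrite("pics/c1.png",np.hstack([A,B])[:,:,::-1])
A=cv2.resize(a[145:245,265:355],None,fx=4,fy=4,interpolation=cv2.INTER_CUBIC)
B=cv2.resize(b[110:210,200:290],None,fx=4,fy=4,interpolation=cv2.INTER_CUBIC)
cv2.imwrite("pics/c2.png",np.hstack([A,B])[:,:,::-1])
E
```

```text
(no output)
```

View pics/c1.png

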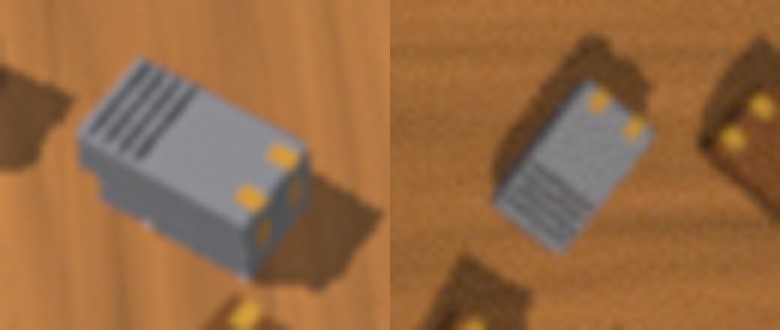

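View pics/c2.png

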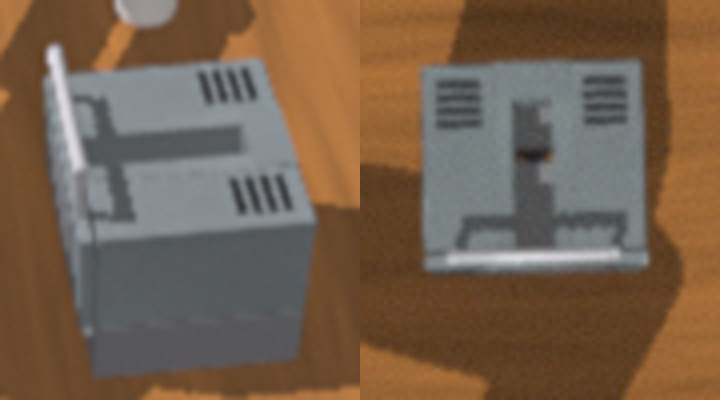

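```bash
python3 - <<'E'
from h import *
f=lambda uv,z:print(np.round(onz("top",uv,z),4))
g=lambda uv,z:print(np.round(onz("side",uv,z),4))
b=cv2.imread("pics/top0.png").astype(int); a=cv2.imread("pics/side0.png").astype(int)
def rects(n,im,x,y,w,h,z,lo,hi):
    c=im[y:y+h,x:x+w]; B,G,R=c[...,0],c[...,1],c[...,2]
    br=c.sum(2)/3
    m=((R-B<15)&(br>lo)&(br<hi)).astype(np.uint8)
    cs,_=cv2.findContours(m,cv2.RETR_EXTERNAL,cv2.CHAIN_APPROX_NONE)
    k=max(cs,key=cv2.contourArea); r=cv2.minAreaRect(k); p=cv2.boxPoints(r)+[x,y]
    print(n,cv2.contourArea(k),r); P=np.array([onz(n,q,z) for q in p]); print(P.round(4),P.mean(0), [np.linalg.norm(P[i]-P[i-1]).round(4) for i in range(4)])
rects("top",b,295,185,60,55,.048,100,256)
print("pack manual top")
T=[(328,198.7),(338.7,207.5),(323.3,227.5),(312.5,218.3)]
P=np.array([onz("top",q,.048) for q in T]);print(P.round(4),P.mean(0),np.linalg.norm(P-np.roll(P,1,0),axis=1))
print("pack side"); S=[(215+145/6,265+58/6),(215+308/6,265+150/6),(215+240/6,265+222/6),(215+80/6,265+132/6)]
P=np.array([onz("side",q,.048) for q in S]);print(P.round(4),P.mean(0),np.linalg.norm(P-np.roll(P,1,0),axis=1))
print("dock roof back");f((215.5,125.5),.16);f((269.8,125),.16)
print("roof back side view");g((265+262/4,145+60/4),.16);g((265+315/4,145+220/4),.16)
print("bar ends top, z .205");f((221.25,174.5),.205);f((265,173.75),.205)
print("bar ends side, z .205");g((265+53/4,145+47/4),.205);g((265+82/4,145+170/4),.205)
print("slot centre top");f((200+(512+552-720)/8,110+103/4),.16)
E
python3 - <<'E'
import cv2
b=cv2.imread("pics/top0.png")
cv2.imwrite("pics/c3.png",cv2.resize(b[115:190,205:285],None,fx=8,fy=8,interpolation=cv2.INTER_CUBIC))
E
```

```text
top 269.5 ((30.160001754760742, 27.6200008392334), (13.40000057220459, 24.799999237060547), 36.869895935058594)
[[ 0.3963 -0.2788  0.048 ]
 [ 0.4712 -0.3383  0.048 ]
 [ 0.4394 -0.3784  0.048 ]
 [ 0.3647 -0.3188  0.048 ]] [ 0.41790423 -0.32857852  0.048     ] [np.float64(0.051), np.float64(0.0957), np.float64(0.0511), np.float64(0.0956)]
pack manual top
[[ 0.4711 -0.3413  0.048 ]
 [ 0.4364 -0.3811  0.048 ]
 [ 0.3611 -0.3195  0.048 ]
 [ 0.3971 -0.2793  0.048 ]] [ 0.41641123 -0.33031012  0.048     ] [0.09647012 0.05285701 0.0972588  0.05398329]
pack side
[[ 0.4023 -0.2834  0.048 ]
 [ 0.4752 -0.347   0.048 ]
 [ 0.4389 -0.3836  0.048 ]
 [ 0.3679 -0.3237  0.048 ]] [ 0.42109979 -0.33443699  0.048     ] [0.05303293 0.09669887 0.05154773 0.09287662]
dock roof back
[0.7407 0.0763 0.16  ]
[ 0.7376 -0.1197  0.16  ]
roof back side view
[0.7414 0.0702 0.16  ]
[ 0.7409 -0.1239  0.16  ]
bar ends top, z .205
[0.5577 0.0544 0.205 ]
[ 0.5568 -0.097   0.205 ]
bar ends side, z .205
[0.5625 0.0543 0.205 ]
[ 0.5643 -0.0942  0.205 ]
slot centre top
[ 0.7008 -0.0223  0.16  ]
```

View pics/c3.png

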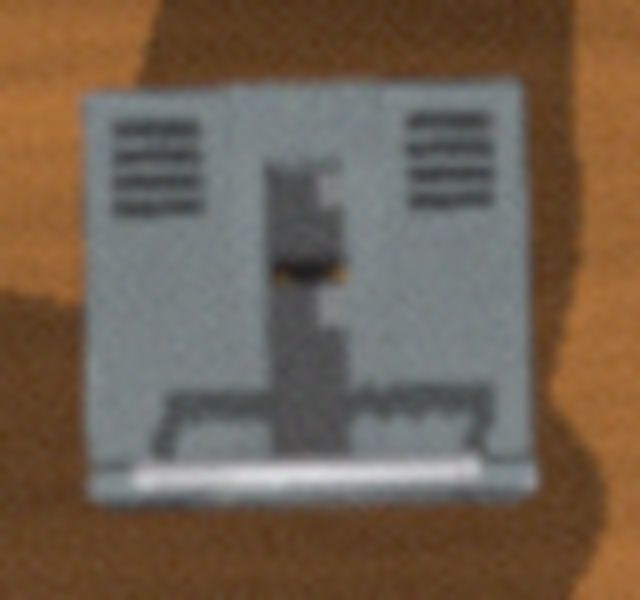

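Run:
```python
from h import *
def tri(a,b):
    P=[]
    for n in("top","side"):
        p=robot.camera_params(n);P.append(p['mtx']@np.c_[p['R'],p['t']])
    X=cv2.triangulatePoints(P[0],P[1],np.array(a,float),np.array(b,float)); X=(X[:3]/X[3]).ravel()
    print(X.round(4),"resid",(proj("top",X)-a).round(2),(proj("side",X)-b).round(2))
tri((221.4,174.2),(278.25,156.75)); tri((265,173.7),(285.5,187.5))
tri((215.5,125.5),(330.5,160)); tri((269.8,125),(343.75,200))
R=cv2.Rodrigues(robot.read_state()['orientation'])[0]; print(R.round(3))
for n,uv,z in(("puck",(161,207),.045),("cup",(145,145),.09),("stand",(326,138),.03),("brown",(362,208),.048),("brown",(306,250),.048)): print(n,onz("top",uv,z).round(3))
```

```text
[0.5611 0.0537 0.2055] resid [ 0.03 -0.69] [-0.42  0.05]
[ 0.5612 -0.0973  0.2077] resid [ 0.06 -1.32] [-0.86  0.1 ]
[0.7429 0.0768 0.1543] resid [ 0.02 -0.23] [-0.14  0.03]
[ 0.7409 -0.1201  0.156 ] resid [ 0.05 -0.64] [-0.43  0.08]
[[-0.909  0.418 -0.001]
 [ 0.418  0.909 -0.001]
 [ 0.    -0.002 -1.   ]]
puck [0.453 0.305 0.045]
cup [0.689 0.353 0.09 ]
stand [ 0.711 -0.345  0.03 ]
brown [ 0.433 -0.47   0.048]
brown [ 0.277 -0.251  0.048]
```

>>> carry_out(
  commands=[
    [[0,0,-0.5,6.53],[0,0,-0.5,6.53],[0,0,-0.5,6.53],[0,0,-0.5,6.53],[0,0,-0.5,6.53],[0,0,-0.5,6.53],[0,0,-0.5,6.53],[0,0,-0.5,6.53],[0,0,-0.5,6.53],[0,0,-0.5,6.53]],
  ],
  claw=6,
  grip_force=25,
)

```text
t: 0.93
tool_pos: [0.2504, 0.5449, 0.2822]
orientation: [2.227, 2.215, -0.002]
force: [-0.1, 0.2, -0.1]
opening: 0.0598
```

>>> carry_out(
  commands=[
    [[-2.8,1.55,0,0],[-2.8,1.55,0,0],[-2.8,1.55,0,0],[-2.8,1.55,0,0],[-2.8,1.55,0,0],[-2.8,1.55,0,0],[-2.8,1.55,0,0],[-2.8,1.55,0,0],[-2.8,1.55,0,0],[-2.8,1.55,0,0],[-2.8,1.55,0,0],[-2.8,1.55,0,0],[-2.8,1.55,0,0],[-2.8,1.55,0,0],[-2.8,1.55,0,0],[-2.8,1.55,0,0],[-2.8,1.55,0,0],[-2.8,1.55,0,0],[-2.8,1.55,0,0],[-2.8,1.55,0,0]],
  ],
)

```text
t: 2.6
tool_pos: [0.561, -0.0163, 0.2821]
orientation: [-2.221, -2.221, 0.001]
force: [-0.2, 0.4, -0.0]
opening: 0.06
```

>>> carry_out(
  commands=[
    [[-0.5,0,1.5,0],[0,0,1.5,0],[0,0,1.5,0],[0,0,1.5,0],[0,0,1.2,0],[0,0,0.9,0],[0,0,0,0]],
  ],
)

```text
t: 3.18
tool_pos: [0.5593, -0.0195, 0.199]
orientation: [-2.219, -2.22, 0.004]
force: [-0.1, 0.5, 0.2]
opening: 0.06
```

Run:
```python
from h import *
print(robot.read_state()['tool_pos'],robot.read_state()['force'])
a=robot.read_camera("side");b=robot.read_camera("top")
A=cv2.resize(a[110:250,235:365],None,fx=3,fy=3,interpolation=cv2.INTER_CUBIC)
B=cv2.resize(b[100:240,190:320],None,fx=3,fy=3,interpolation=cv2.INTER_CUBIC)
cv2.imwrite("pics/d1.png",np.hstack([A,B])[:,:,::-1])
```

```text
[ 0.55934779 -0.01947354  0.19897435] [-0.13636479  0.47115308  0.18443533]
```

View pics/d1.png

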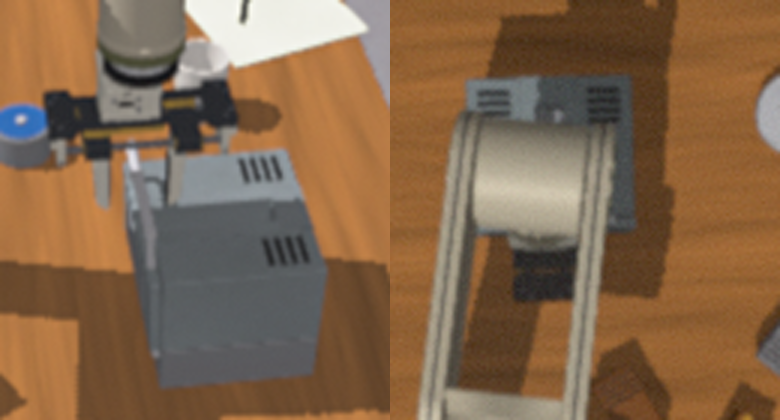

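The side view shows the fingers straddling the bar (crop px: fingers at 103 and 173, bar top at 130). Closing now.

>>> carry_out(
  commands=[
    [[0,0,0,0],[0,0,0,0],[0,0,0,0],[0,0,0,0],[0,0,0,0],[0,0,0,0],[0,0,0,0],[0,0,0,0]],
  ],
  claw=0,
)

```text
t: 3.95
tool_pos: [0.561, -0.0197, 0.2017]
orientation: [2.221, 2.221, 0.001]
force: [3.3, -0.3, -2.0]
opening: 0.0116
```

```bash
cat > arc.py <<'E'
import sys,numpy as np
def arc(p0,p1,n,R=14.51):
    p=np.linspace(p0,p1,n+1); x=-R*np.sin(p); z=R*np.cos(p)
    # cumulative rounding
    X=np.round(x-x[0],2);Z=np.round(z-z[0],2)
    return [[0,round(float(a),2),round(float(-b),2),0] for a,b in zip(np.diff(X),np.diff(Z))]
E
python3 -c "
from arc import *
print(arc(.06,.8,20)); print(arc(.8,1.612,20))"
```

```text
[[0, -0.54, 0.04, 0], [0, -0.53, 0.06, 0], [0, -0.53, 0.09, 0], [0, -0.53, 0.1, 0], [0, -0.52, 0.12, 0], [0, -0.52, 0.14, 0], [0, -0.51, 0.16, 0], [0, -0.51, 0.17, 0], [0, -0.5, 0.2, 0], [0, -0.49, 0.21, 0], [0, -0.48, 0.24, 0], [0, -0.48, 0.25, 0], [0, -0.46, 0.27, 0], [0, -0.46, 0.28, 0], [0, -0.44, 0.3, 0], [0, -0.43, 0.32, 0], [0, -0.42, 0.33, 0], [0, -0.41, 0.35, 0], [0, -0.4, 0.37, 0], [0, -0.38, 0.37, 0]]
[[0, -0.4, 0.43, 0], [0, -0.39, 0.45, 0], [0, -0.36, 0.46, 0], [0, -0.35, 0.48, 0], [0, -0.32, 0.49, 0], [0, -0.31, 0.5, 0], [0, -0.29, 0.51, 0], [0, -0.26, 0.53, 0], [0, -0.25, 0.54, 0], [0, -0.22, 0.54, 0], [0, -0.2, 0.56, 0], [0, -0.17, 0.56, 0], [0, -0.15, 0.57, 0], [0, -0.13, 0.57, 0], [0, -0.11, 0.58, 0], [0, -0.08, 0.58, 0], [0, -0.06, 0.59, 0], [0, -0.04, 0.59, 0], [0, -0.01, 0.59, 0], [0, 0.01, 0.59, 0]]
```

>>> carry_out(
  commands=[
    [[0,-0.54,0.04,0],[0,-0.53,0.06,0],[0,-0.53,0.09,0],[0,-0.53,0.1,0],[0,-0.52,0.12,0],[0,-0.52,0.14,0],[0,-0.51,0.16,0],[0,-0.51,0.17,0],[0,-0.5,0.2,0],[0,-0.49,0.21,0],[0,-0.48,0.24,0],[0,-0.48,0.25,0],[0,-0.46,0.27,0],[0,-0.46,0.28,0],[0,-0.44,0.3,0],[0,-0.43,0.32,0],[0,-0.42,0.33,0],[0,-0.41,0.35,0],[0,-0.4,0.37,0],[0,-0.38,0.37,0]],
  ],
)

```text
t: 5.62
tool_pos: [0.4649, -0.0196, 0.1575]
orientation: [-2.221, -2.222, -0.0]
force: [4.2, 1.8, 2.2]
opening: 0.0115
```

>>> carry_out(
  commands=[
    [[0,-0.4,0.43,0],[0,-0.39,0.45,0],[0,-0.36,0.46,0],[0,-0.35,0.48,0],[0,-0.32,0.49,0],[0,-0.31,0.5,0],[0,-0.29,0.51,0],[0,-0.26,0.53,0],[0,-0.25,0.54,0],[0,-0.22,0.54,0],[0,-0.2,0.56,0],[0,-0.17,0.56,0],[0,-0.15,0.57,0],[0,-0.13,0.57,0],[0,-0.11,0.58,0],[0,-0.08,0.58,0],[0,-0.06,0.59,0],[0,-0.04,0.59,0],[0,-0.01,0.59,0],[0,0.01,0.59,0]],
  ],
)

```text
t: 7.28
tool_pos: [0.4272, -0.0203, 0.0539]
orientation: [2.218, 2.219, 0.005]
force: [-7.3, 0.8, 41.7]
opening: 0.0115
```

Run:
```python
from h import *
print(robot.read_state()['tool_pos'],robot.read_state()['force'])
a=robot.read_camera("side")
crop("side",a,185,90,200,170,4,"pics/d2.png")
```

```text
[ 0.42723526 -0.02028372  0.05386727] [-7.28910247  0.81585987 41.66715055]
```

View pics/d2.png

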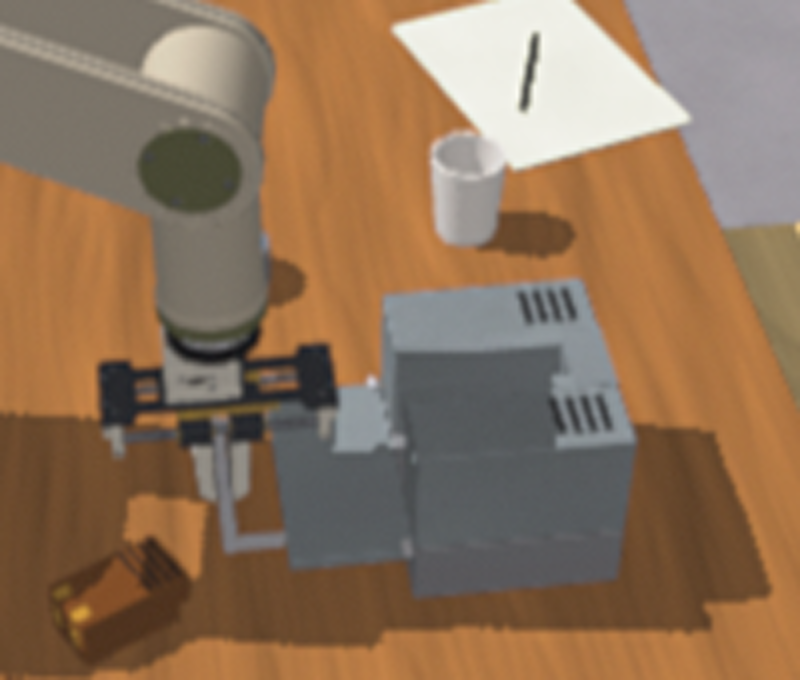

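The door lies level on its stop (side view, open bridge in front of the bay). Next I'll relieve the load, open, and rise.

>>> carry_out(
  commands=[
    [[0,0,-0.2,0],[0,0,-0.2,0],[0,0,0,0]],
  ],
)

```text
t: 7.58
tool_pos: [0.427, -0.0204, 0.056]
orientation: [2.217, 2.218, 0.005]
force: [13.4, -0.1, -0.9]
opening: 0.0114
```

>>> carry_out(
  commands=[
    [[0,0,0,0],[0,0,0,0],[0,0,0,0],[0,0,0,0]],
  ],
  claw=3.2,
)

```text
t: 7.92
tool_pos: [0.4228, -0.0197, 0.0537]
orientation: [-2.219, -2.22, 0.003]
force: [0.1, -0.1, 0.1]
opening: 0.0307
```

>>> carry_out(
  commands=[
    [[0,0,-1,0],[0,0,-1.5,0],[0,0,-2,0],[0,0,-3,0],[0,0,-3,0],[0,0,-3,0],[0,0,-3,0],[0,0,-3,0]],
  ],
)

```text
t: 8.58
tool_pos: [0.4236, -0.0197, 0.2517]
orientation: [-2.221, -2.222, 0.001]
force: [-0.2, -0.4, -0.8]
opening: 0.0322
```

>>> carry_out(
  commands=[
    [[-3.04,-0.14,0,0],[-3.04,-0.14,0,0],[-3.04,-0.14,0,0],[-3.04,-0.14,0,0],[-3.04,-0.14,0,0],[-3.04,-0.14,0,0],[-3.04,-0.14,0,0],[-3.04,-0.14,0,0],[-3.04,-0.14,0,0],[-3.04,-0.14,0,0],[0,0,0,-5],[0,0,0,-5],[0,0,0,-5],[0,0,0,-5],[0,0,0,-5],[0,0,0,-5],[0,0,0,-5],[0,0,0,-5],[0,0,0,-5],[0,0,0,-5]],
  ],
  claw=8.0,
)

```text
t: 10.25
tool_pos: [0.41, -0.3234, 0.2501]
orientation: [-1.067, -2.954, -0.0]
force: [0.6, 0.1, 0.0]
opening: 0.0798
```

Run:
```python
from h import *
s=robot.read_state();print(s['tool_pos'],s['q']);print(cv2.Rodrigues(s['orientation'])[0].round(3))
a=robot.read_camera("side");b=robot.read_camera("top")
cv2.imwrite("pics/e_s.png",a[:,:,::-1]);cv2.imwrite("pics/e_t.png",b[:,:,::-1])
A=cv2.resize(a[210:350,185:315],None,fx=3,fy=3,interpolation=cv2.INTER_CUBIC)
B=cv2.resize(b[110:250,200:330],None,fx=3,fy=3,interpolation=cv2.INTER_CUBIC)
cv2.imwrite("pics/e.png",np.hstack([A,B])[:,:,::-1])
```

```text
[ 0.41002663 -0.32340166  0.25014901] [-7.65934553e-01 -8.69222459e-02  1.67689578e+00 -1.42887744e-04
  1.55263264e+00 -1.64319871e+00]
[[-0.769  0.639 -0.001]
 [ 0.639  0.769  0.001]
 [ 0.001 -0.    -1.   ]]
```

View pics/e.png

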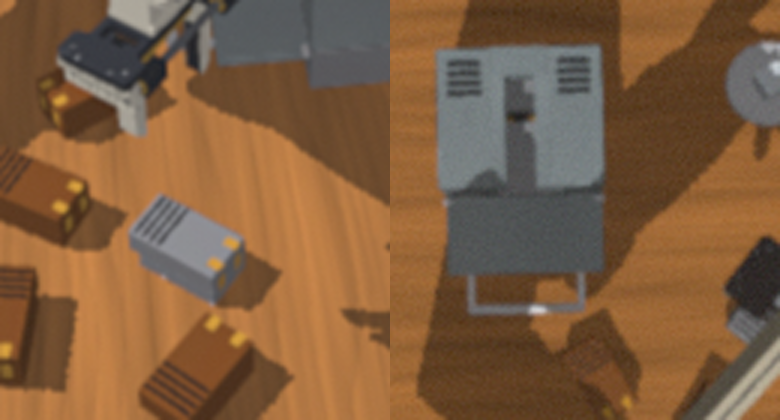

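Run:
```python
from h import *
f=lambda u,v,z,s:print(s,np.round(onz("top",(200+(u-390)/3,110+v/3),z),4))
f(437,190,.16,"rf L");f(605,190,.16,"rf R");f(437,48,.16,"rb L");f(600,45,.16,"rb R")
f(470,310,.054,"bar L");f(585,310,.054,"bar R");f(447,273,.06,"door L");f(603,271,.06,"door R")
f(505,150,.16,"slot L");f(536,150,.16,"slot R");f(518,112,.13,"plate top?")
# pack top via side image
g=lambda u,v:onz("side",(185+u/3,210+v/3),.048)
P=np.array([g(162,195),g(245,237),g(214,283),g(131,235)]);print(P.round(4),P.mean(0))
```

```text
rf L [0.5671 0.0785 0.16  ]
rf R [ 0.5624 -0.122   0.16  ]
rb L [0.7388 0.0757 0.16  ]
rb R [ 0.7375 -0.1204  0.16  ]
bar L [0.4232 0.0499 0.054 ]
bar R [ 0.4201 -0.0973  0.054 ]
door L [0.4711 0.078  0.06  ]
door R [ 0.4692 -0.1213  0.06  ]
slot L [ 0.6133 -0.0037  0.16  ]
slot R [ 0.6124 -0.0408  0.16  ]
plate top? [ 0.6641 -0.0193  0.13  ]
[[ 0.4018 -0.2846  0.048 ]
 [ 0.4766 -0.3437  0.048 ]
 [ 0.4418 -0.3917  0.048 ]
 [ 0.3686 -0.3285  0.048 ]] [ 0.42218544 -0.337112    0.048     ]
```

>>> carry_out(
  commands=[
    [[0,0,3,0],[0,0,3,0],[0,0,3,0],[0,0,3,0],[0,0,3,0],[0,0,2,0],[0,0,1.5,0],[0,0,1.5,0],[0,0,1.1,0],[0,0,1,0],[0,0,0,0]],
  ],
)

```text
t: 11.27
tool_pos: [0.4094, -0.3227, 0.0269]
orientation: [-1.075, -2.949, -0.002]
force: [-0.7, -0.4, -0.3]
opening: 0.08
```

>>> carry_out(
  commands=[
    [[0,0,0,0],[0,0,0,0],[0,0,0,0],[0,0,0,0],[0,0,0,0],[0,0,0,0],[0,0,0,0]],
  ],
  claw=0,
  grip_force=40,
)

```text
t: 11.85
tool_pos: [0.4111, -0.3243, 0.0298]
orientation: [1.074, 2.951, -0.001]
force: [-0.4, 0.7, 6.6]
opening: 0.0556
```

>>> carry_out(
  commands=[
    [[0,0,-1,0],[0,0,-2,0],[0,0,-3,0],[0,0,-3,0],[0,0,-3,0],[0,0,-3,0],[0,0,-2,0],[0,0,0,-6.55],[0,0,0,-6.55],[0,0,0,-6.55],[0,0,0,-6.55],[0,0,0,-6.55],[0,0,0,-6.55],[0,0,0,0]],
  ],
)

```text
t: 13.02
tool_pos: [0.41, -0.3234, 0.1987]
orientation: [-0.01, -3.141, -0.001]
force: [-0.3, 0.5, -3.0]
opening: 0.0557
```

Run:
```python
from h import *
s=robot.read_state();print(s['tool_pos']);print(cv2.Rodrigues(s['orientation'])[0].round(3))
a=robot.read_camera("side");b=robot.read_camera("top")
A=cv2.resize(a[170:310,185:315],None,fx=3,fy=3,interpolation=cv2.INTER_CUBIC)
B=cv2.resize(b[150:290,250:380],None,fx=3,fy=3,interpolation=cv2.INTER_CUBIC)
cv2.imwrite("pics/f.png",np.hstack([A,B])[:,:,::-1])
```

```text
[ 0.40999921 -0.32336115  0.19865086]
[[-1.     0.006 -0.001]
 [ 0.006  1.     0.001]
 [ 0.001  0.001 -1.   ]]
```

View pics/f.png

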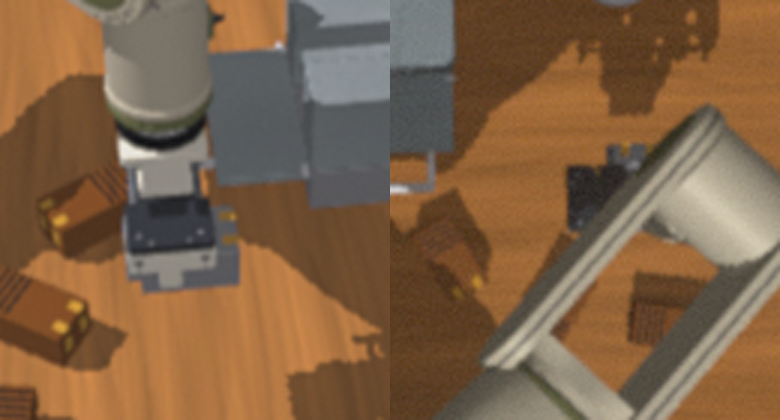

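>>> carry_out(
  commands=[
    [[-0.5,2.5,0,0],[-0.5,2.5,0,0],[-0.5,2.5,0,0],[-0.5,2.5,0,0],[-0.5,2.5,0,0],[-0.5,2.5,0,0],[-0.5,2.5,0,0],[-0.5,2.5,0,0],[-0.5,2.5,0,0],[-0.5,2.5,0,0],[0,2.6,0,0],[0,2.5,0,0],[0,0,2,0],[0,0,2,0],[0,0,2,0],[0,0,2,0],[0,0,1.5,0],[0,0,0.6,0],[0,0,0,0]],
  ],
)

```text
t: 14.7
tool_pos: [0.4626, -0.0232, 0.0962]
orientation: [-0.023, -3.138, -0.001]
force: [-0.6, 0.1, -3.3]
opening: 0.056
```

Run:
```python
from h import *
s=robot.read_state();print(s['tool_pos'],s['force']);print(cv2.Rodrigues(s['orientation'])[0].round(3))
a=robot.read_camera("side");b=robot.read_camera("top")
A=cv2.resize(a[110:250,225:355],None,fx=3,fy=3,interpolation=cv2.INTER_CUBIC)
B=cv2.resize(b[110:250,180:310],None,fx=3,fy=3,interpolation=cv2.INTER_CUBIC)
cv2.imwrite("pics/g.png",np.hstack([A,B])[:,:,::-1])
```

```text
[ 0.46257739 -0.02315808  0.09617167] [-0.5948259   0.09725971 -3.28655737]
[[-1.     0.014 -0.003]
 [ 0.014  1.     0.001]
 [ 0.004  0.    -1.   ]]
```

View pics/g.png

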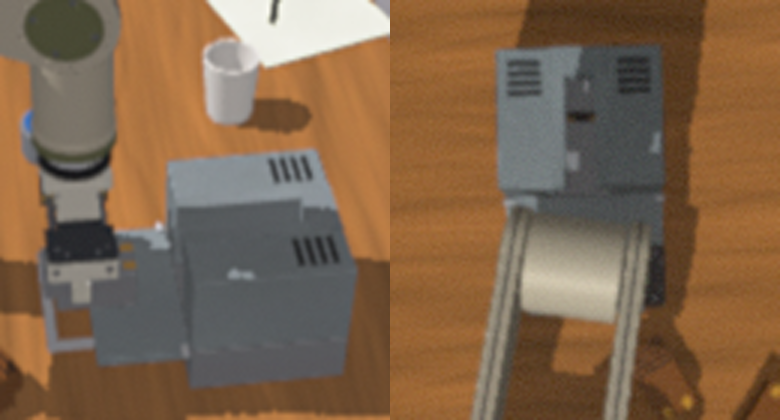

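The pack is held level over the lowered door with its contacts toward the bay. Moving forward, then lowering.

>>> carry_out(
  commands=[
    [[-1,0,0,0],[-1,0,0,0],[-1,0,0,0],[-1,0,0,0],[-1,0,0.1,0],[-1,0,0.2,0],[-0.2,0,0.2,0],[0,0,0.1,0],[0,0,0,0]],
  ],
)

```text
t: 15.55
tool_pos: [0.5259, -0.0241, 0.0921]
orientation: [-0.019, -3.141, 0.0]
force: [0.2, -0.2, -4.0]
opening: 0.056
```

>>> carry_out(
  commands=[
    [[0,0,0.1,0],[0,0,0.1,0],[0,0,0.1,0],[0,0,0,0]],
  ],
)

```text
t: 15.88
tool_pos: [0.526, -0.0242, 0.0898]
orientation: [0.019, 3.141, -0.0]
force: [-5.9, -0.4, 6.8]
opening: 0.0558
```

Contact with the door surface. Release and rise.

>>> carry_out(
  commands=[
    [[0,0,0,0],[0,0,0,0],[0,0,0,0],[0,0,-0.5,0],[0,0,-2,0],[0,0,-3,0],[0,0,-3,0],[2,0,-1,0],[3,0,0,0],[3,0,0,0],[2.4,0,0,0],[0,0,0,0]],
  ],
  claw=7.6,
)

```text
t: 16.88
tool_pos: [0.4189, -0.0226, 0.1837]
orientation: [-0.019, -3.14, 0.0]
force: [-0.4, 0.1, 0.4]
opening: 0.076
```

>>> carry_out(
  commands=[
    [[0,0,0,0],[0,0,0,0],[0,0,0,0],[0,0,0,0],[0,0,0,0],[0,0,0,0]],
  ],
  claw=0,
)

```text
t: 17.38
tool_pos: [0.4224, -0.0229, 0.1837]
orientation: [-0.019, -3.141, -0.0]
force: [0.1, -1.1, -0.6]
opening: 0.0406
```

Run:
```python
from h import *
s=robot.read_state();print(s['tool_pos'],s['force'],s['opening']);print(cv2.Rodrigues(s['orientation'])[0].round(3))
a=robot.read_camera("side");b=robot.read_camera("top")
A=cv2.resize(a[110:250,225:355],None,fx=3,fy=3,interpolation=cv2.INTER_CUBIC)
B=cv2.resize(b[110:250,180:310],None,fx=3,fy=3,interpolation=cv2.INTER_CUBIC)
cv2.imwrite("pics/i.png",np.hstack([A,B])[:,:,::-1])
```

```text
[ 0.42237732 -0.02286385  0.18367189] [ 0.10201511 -1.12287316 -0.58512716] 0.0405595247881955
[[-1.     0.012 -0.001]
 [ 0.012  1.     0.   ]
 [ 0.001  0.    -1.   ]]
```

View pics/i.png

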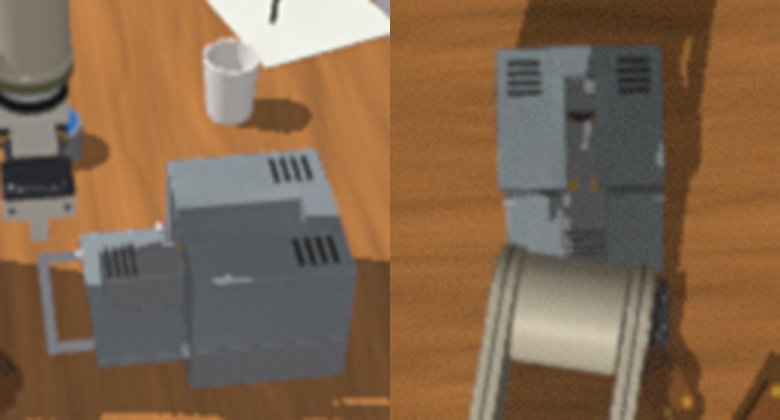

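The pack lies straight on the door, with its brass contacts visible at the slot front at crop (572,185) and (593,185). Now lower the closed fingers behind it.

>>> carry_out(
  commands=[
    [[0,0,2,0],[0,0,2,0],[0,0,2,0],[0,0,1.5,0],[0,0,0.8,0],[-1,0,0,0],[-1,0,0,0],[-1,0,0,0],[-0.8,0,0,0],[0,0,0,0]],
  ],
  claw=0,
)

```text
t: 18.32
tool_pos: [0.4616, -0.0235, 0.1014]
orientation: [0.019, 3.14, -0.0]
force: [0.5, 0.8, -0.7]
opening: 0.0003
```

>>> carry_out(
  commands=[
    [[-0.6,0,0,0],[-0.6,0,0,0],[-0.6,0,0,0],[-0.6,0,0,0],[-0.6,0,0,0],[-0.6,0,0,0],[-0.6,0,0,0],[-0.6,0,0,0],[-0.6,0,0,0],[-0.6,0,0,0],[-0.6,0,0,0],[-0.6,0,0,0]],
  ],
)

```text
t: 19.32
tool_pos: [0.5326, -0.0241, 0.1005]
orientation: [-0.019, -3.141, -0.0]
force: [-2.1, -0.2, -0.5]
opening: 0.0
```

>>> carry_out(
  commands=[
    [[-0.4,0,0,0],[-0.4,0,0,0],[-0.4,0,0,0],[-0.3,0,0,0],[-0.2,0,0,0],[0,0,0,0]],
  ],
)

```text
t: 19.82
tool_pos: [0.5496, -0.0244, 0.101]
orientation: [0.019, 3.141, -0.0]
force: [0.4, 0.2, -0.7]
opening: 0.0004
```

Run:
```python
from h import *
s=robot.read_state();print(s['tool_pos'],s['force'],s['opening'])
a=robot.read_camera("side");b=robot.read_camera("top")
A=cv2.resize(a[110:250,225:355],None,fx=3,fy=3,interpolation=cv2.INTER_CUBIC)
B=cv2.resize(b[110:250,180:310],None,fx=3,fy=3,interpolation=cv2.INTER_CUBIC)
cv2.imwrite("pics/j.png",np.hstack([A,B])[:,:,::-1])
```

```text
[ 0.54959824 -0.0244114   0.10098693] [ 0.40010087  0.23897095 -0.71393269] 0.00041460705927442055
```

View pics/j.png

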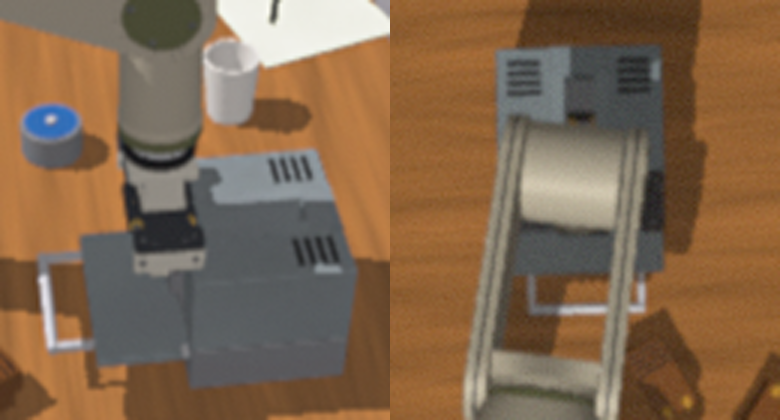

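>>> carry_out(
  commands=[
    [[-0.2,0,0,0],[-0.2,0,0,0],[-0.1,0,0,0],[0,0,0,0],[0,0,0,0]],
  ],
)

```text
t: 20.33
tool_pos: [0.5542, -0.0245, 0.1009]
orientation: [0.019, 3.141, -0.0]
force: [-0.8, -0.4, 0.9]
opening: 0.0005
```

>>> carry_out(
  commands=[
    [[-0.2,0,0,0],[-0.1,0,0,0],[0,0,0,0],[0,0,0,0]],
  ],
)

```text
t: 20.67
tool_pos: [0.5573, -0.0245, 0.1009]
orientation: [0.019, 3.141, -0.0]
force: [-2.1, -0.2, 1.0]
opening: 0.0006
```

>>> carry_out(
  commands=[
    [[-0.2,0,0,0],[0,0,0,0],[0,0,0,0]],
  ],
)

```text
t: 20.92
tool_pos: [0.5587, -0.0246, 0.1008]
orientation: [-0.019, -3.14, 0.0]
force: [-5.0, 0.1, 2.7]
opening: 0.0004
```

>>> carry_out(
  commands=[
    [[-0.2,0,0,0],[0,0,0,0],[0,0,0,0],[0,0,0,0]],
  ],
)

```text
t: 21.25
tool_pos: [0.5604, -0.0246, 0.1008]
orientation: [-0.019, -3.14, 0.0]
force: [-7.3, -0.8, 4.0]
opening: 0.0007
```

The reaction persists and grows with travel, so it is the sprung plate. Back off and check.

>>> carry_out(
  commands=[
    [[0.5,0,0,0],[1,0,0,0],[2,0,0,0],[2,0,-2,0],[2.5,0,-3,0],[3,0,-3,0],[2.8,0,-2,0],[0,0,0,0]],
  ],
)

```text
t: 21.92
tool_pos: [0.4235, -0.0231, 0.2061]
orientation: [0.019, 3.132, -0.003]
force: [-0.0, -0.2, 0.2]
opening: 0.0004
```

Run:
```python
from h import *
s=robot.read_state();print(s['tool_pos'],s['force'],s['opening'])
a=robot.read_camera("side");b=robot.read_camera("top")
A=cv2.resize(a[120:240,245:355],None,fx=3.6,fy=3.6,interpolation=cv2.INTER_CUBIC)
B=cv2.resize(b[120:240,190:300],None,fx=3.6,fy=3.6,interpolation=cv2.INTER_CUBIC)
cv2.imwrite("pics/k.png",np.hstack([A,B])[:,:,::-1])
for X in((.664,-.022,.108),(.564,-.022,.108)): print(proj("top",X),proj("side",X))
```

```text
[ 0.42349461 -0.02314209  0.2060631 ] [-0.01366447 -0.17600903  0.23464981] 0.00039214681923532217
[243.61175465 148.36151829] [311.82801106 191.9887063 ]
[244.1605584  175.01387726] [281.53262695 194.58452781]
```

View pics/k.png

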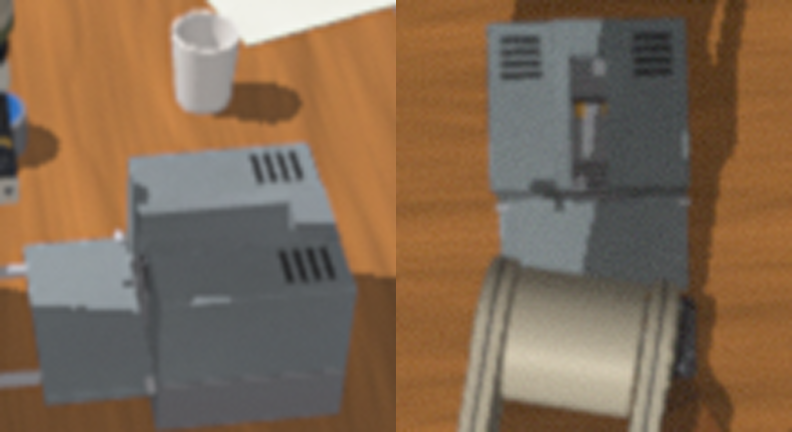

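The brass contacts now sit at the plate (crop row 105, matching the projected 148 px row for the nose), and the door is still level. Turn the tool for the bar.

>>> carry_out(
  commands=[
    [[0,0,0,6.84],[0,0,0,6.84],[0,0,0,6.84],[0,0,0,6.84],[0,0,0,6.84],[0,0,0,6.84],[0,0,0,6.84],[0,0,0,6.84],[0,0,0,6.84],[0,0,0,6.84],[0,0,0,6.84],[0,0,0,6.84],[0,0,0,6.84],[0,0,0,0]],
  ],
  claw=3.6,
)

```text
t: 23.18
tool_pos: [0.4237, -0.0228, 0.1983]
orientation: [-2.219, -2.221, 0.002]
force: [-0.1, 0.4, -0.0]
opening: 0.0362
```

>>> carry_out(
  commands=[
    [[0,0.05,3,0],[0,0,3,0],[0,0,3,0],[0,0,2,0],[0,0,1.5,0],[0,0,1,0],[0,0,0.8,0],[0,0,0,0]],
  ],
)

```text
t: 23.85
tool_pos: [0.423, -0.0227, 0.0553]
orientation: [-2.21, -2.229, 0.003]
force: [-1.0, -0.1, -0.4]
opening: 0.0359
```

>>> carry_out(
  commands=[
    [[0,0,0,0],[0,0,0,0],[0,0,0,0],[0,0,0,0],[0,0,0,0],[0,0,0,0]],
  ],
  claw=0,
  grip_force=30,
)

```text
t: 24.35
tool_pos: [0.4271, -0.0231, 0.059]
orientation: [2.21, 2.226, 0.007]
force: [9.5, 0.3, -3.6]
opening: 0.0104
```

The bar sits a little low in the pads; regrip deeper.

>>> carry_out(
  commands=[
    [[0,0,0,0],[0,0,0,0],[0,0.15,0,0],[0,0.15,0.3,0],[0,0,0.3,0],[0,0,0.3,0],[0,0,0,0],[0,0,0,0]],
  ],
  claw=3.0,
)

```text
t: 25.02
tool_pos: [0.4266, -0.0228, 0.0477]
orientation: [-2.213, -2.228, 0.001]
force: [-0.5, -0.3, 0.3]
opening: 0.0304
```

>>> carry_out(
  commands=[
    [[0,0,0,0],[0,0,0,0],[0,0,0,0],[0,0,0,0],[0,0,0,0],[0,0,0,0]],
  ],
  claw=0,
)

```text
t: 25.52
tool_pos: [0.4272, -0.0229, 0.0484]
orientation: [2.214, 2.229, 0.0]
force: [-0.5, -0.1, 1.7]
opening: 0.0109
```

```bash
python3 -c "
from arc import *
print(arc(1.612,.8,20)); print(arc(.8,.2,18)); print(arc(.2,.03,10))"
```

```text
[[0, -0.01, -0.59, 0], [0, 0.01, -0.59, 0], [0, 0.03, -0.59, 0], [0, 0.06, -0.58, 0], [0, 0.09, -0.59, 0], [0, 0.1, -0.57, 0], [0, 0.13, -0.58, 0], [0, 0.16, -0.57, 0], [0, 0.17, -0.56, 0], [0, 0.2, -0.55, 0], [0, 0.22, -0.55, 0], [0, 0.25, -0.54, 0], [0, 0.26, -0.52, 0], [0, 0.29, -0.52, 0], [0, 0.3, -0.5, 0], [0, 0.33, -0.49, 0], [0, 0.35, -0.48, 0], [0, 0.36, -0.46, 0], [0, 0.39, -0.45, 0], [0, 0.4, -0.43, 0]]
[[0, 0.34, -0.34, 0], [0, 0.36, -0.33, 0], [0, 0.36, -0.32, 0], [0, 0.38, -0.3, 0], [0, 0.38, -0.3, 0], [0, 0.4, -0.28, 0], [0, 0.4, -0.26, 0], [0, 0.41, -0.26, 0], [0, 0.42, -0.23, 0], [0, 0.43, -0.23, 0], [0, 0.44, -0.21, 0], [0, 0.44, -0.2, 0], [0, 0.45, -0.18, 0], [0, 0.45, -0.16, 0], [0, 0.46, -0.15, 0], [0, 0.47, -0.14, 0], [0, 0.46, -0.12, 0], [0, 0.48, -0.1, 0]]
[[0, 0.24, -0.05, 0], [0, 0.25, -0.04, 0], [0, 0.24, -0.04, 0], [0, 0.24, -0.03, 0], [0, 0.25, -0.03, 0], [0, 0.24, -0.03, 0], [0, 0.25, -0.02, 0], [0, 0.24, -0.02, 0], [0, 0.25, -0.01, 0], [0, 0.25, -0.01, 0]]
```

>>> carry_out(
  commands=[
    [[0,-0.01,-0.59,0],[0,0.01,-0.59,0],[0,0.03,-0.59,0],[0,0.06,-0.58,0],[0,0.09,-0.59,0],[0,0.1,-0.57,0],[0,0.13,-0.58,0],[0,0.16,-0.57,0],[0,0.17,-0.56,0],[0,0.2,-0.55,0],[0,0.22,-0.55,0],[0,0.25,-0.54,0],[0,0.26,-0.52,0],[0,0.29,-0.52,0],[0,0.3,-0.5,0],[0,0.33,-0.49,0],[0,0.35,-0.48,0],[0,0.36,-0.46,0],[0,0.39,-0.45,0],[0,0.4,-0.43,0]],
  ],
)

```text
t: 27.18
tool_pos: [0.4649, -0.0228, 0.1556]
orientation: [-2.21, -2.225, 0.009]
force: [-21.9, -2.3, 9.2]
opening: 0.0108
```

>>> carry_out(
  commands=[
    [[0,0.14,-0.44,0],[0,0.26,-0.41,0],[0,0.36,-0.32,0],[0,0.38,-0.3,0],[0,0.38,-0.3,0],[0,0.4,-0.28,0],[0,0.4,-0.26,0],[0,0.41,-0.26,0],[0,0.42,-0.23,0]],
  ],
)

```text
t: 27.93
tool_pos: [0.4989, -0.0227, 0.1849]
orientation: [-2.213, -2.228, 0.003]
force: [-13.5, -3.1, 9.0]
opening: 0.011
```

>>> carry_out(
  commands=[
    [[0,0.4,-0.3,0],[0,0.42,-0.24,0],[0,0.44,-0.2,0],[0,0.45,-0.18,0],[0,0.45,-0.16,0],[0,0.46,-0.15,0],[0,0.47,-0.14,0],[0,0.46,-0.12,0],[0,0.48,-0.1,0]],
  ],
)

```text
t: 28.68
tool_pos: [0.5403, -0.0226, 0.2019]
orientation: [2.213, 2.228, -0.0]
force: [-8.4, -3.8, 4.0]
opening: 0.011
```

>>> carry_out(
  commands=[
    [[0,0.24,-0.05,0],[0,0.25,-0.04,0],[0,0.24,-0.04,0],[0,0.24,-0.03,0],[0,0.25,-0.03,0],[0,0.24,-0.03,0],[0,0.25,-0.02,0]],
  ],
)

```text
t: 29.27
tool_pos: [0.5575, -0.0225, 0.2041]
orientation: [2.213, 2.228, 0.0]
force: [-7.2, -4.4, 6.7]
opening: 0.0112
```

>>> carry_out(
  commands=[
    [[0,0.2,0,0],[0,0.2,0,0],[0,0.2,0,0],[0,0,0,0]],
  ],
)

```text
t: 29.6
tool_pos: [0.564, -0.0225, 0.2044]
orientation: [2.212, 2.227, 0.001]
force: [-5.2, -4.8, 5.4]
opening: 0.0107
```

>>> carry_out(
  commands=[
    [[0,0.2,0,0],[0,0.1,0,0],[0,0,0,0]],
  ],
)

```text
t: 29.85
tool_pos: [0.5663, -0.0225, 0.2043]
orientation: [2.213, 2.228, -0.0]
force: [-9.4, -4.5, 8.9]
opening: 0.0107
```

>>> carry_out(
  commands=[
    [[0,0.2,0,0],[0,0.1,0,0],[0,0,0,0]],
  ],
)

```text
t: 30.1
tool_pos: [0.5665, -0.0225, 0.2043]
orientation: [-2.212, -2.226, 0.008]
force: [-25.5, -3.6, 19.3]
opening: 0.0109
```

Hard stop at x = 0.5665, as expected for shut. Relieve, open, and rise straight up.

>>> carry_out(
  commands=[
    [[0,-0.15,0.1,0],[0,0,0,0]],
  ],
)

```text
t: 30.27
tool_pos: [0.5664, -0.0225, 0.2043]
orientation: [-2.214, -2.229, 0.003]
force: [-20.5, -3.7, 18.1]
opening: 0.011
```

>>> carry_out(
  commands=[
    [[0,0,0,0],[0,0,0,0],[0,0,0,0],[0,0,0,0],[0,0,0,0],[0,0,-1,0],[0,0,-2,0],[0,0,-3,0],[0,0,-3,0],[0,0,0,0]],
  ],
  claw=4.5,
)

```text
t: 31.1
tool_pos: [0.5701, -0.0221, 0.299]
orientation: [2.208, 2.223, 0.01]
force: [1.5, -0.6, 2.4]
opening: 0.0448
```

>>> carry_out(
  commands=[
    [[0,-3,-1,0],[2,-3,-1,0],[3,-2,0,0],[3,0,0,0],[3,0,0,0],[3,0,0,0],[3,0,0,0],[3,0,0,0],[3,0,0,0],[3,0,0,0],[0,0,0,0]],
  ],
)

```text
t: 32.02
tool_pos: [0.4849, 0.2422, 0.3111]
orientation: [-2.208, -2.232, -0.003]
force: [-0.4, 0.1, -0.4]
opening: 0.045
```

Run:
```python
from h import *
s=robot.read_state();print(s['tool_pos'],s['force'],s['opening'])
a=robot.read_camera("side");b=robot.read_camera("top")
cv2.imwrite("pics/l_t.png",b[:,:,::-1]);cv2.imwrite("pics/l_s.png",a[:,:,::-1])
A=cv2.resize(a[130:250,250:360],None,fx=3.6,fy=3.6,interpolation=cv2.INTER_CUBIC)
B=cv2.resize(b[110:230,190:300],None,fx=3.6,fy=3.6,interpolation=cv2.INTER_CUBIC)
cv2.imwrite("pics/l.png",np.hstack([A,B])[:,:,::-1])
```

```text
[0.48489492 0.24216396 0.31108451] [-0.38077375  0.08727597 -0.3707099 ] 0.04496347098910784
```

View pics/l.png

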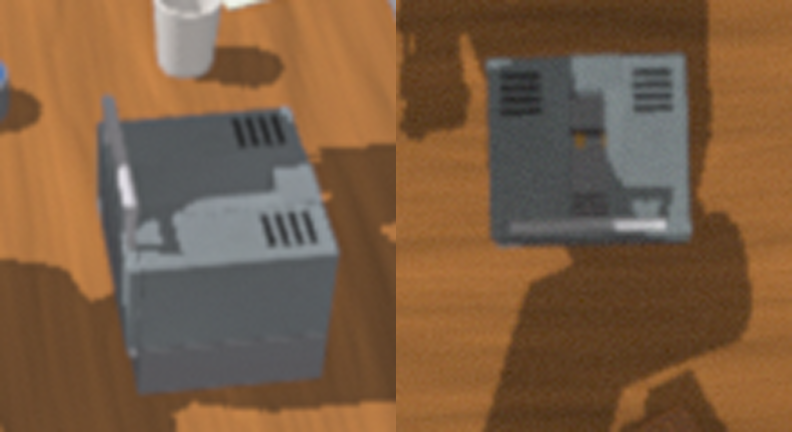

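View pics/l_s.png

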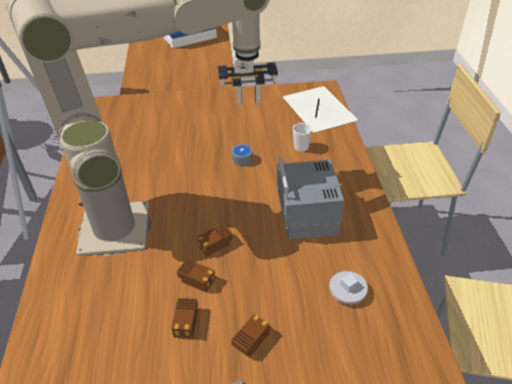

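Run:
```python
from h import *
for f in("top0","l_t"):
    g=cv2.imread(f"pics/{f}.png",0).astype(float)
    for c0,c1 in((225,240),(240,250),(250,263)):
        p=g[164:182,c0:c1].mean(1); print(f,c0,np.round(p).astype(int))
```

```text
top0 225 [ 88  80  83  93 110 115 116 115 130 172 200 179 137 101  77  71  70  71]
top0 240 [ 81  79  81  83  86  86  85  95 132 190 210 171 129 103  82  71  68  68]
top0 250 [ 80  80  93 115 126 126 125 127 151 190 193 147 109  92  76  70  69  68]
l_t 225 [ 77  76  76  76  76  77  82  92 103 104  93  78  64  66  83 103 109 110]
l_t 240 [ 63  66  65  64  68  64  84 101 106  98  85  77  66  61  64  66  66  66]
l_t 250 [ 78  88 100 104 101 100 116 156 182 161 110  77  64  62  67  68  69  65]
```

Run:
```python
from h import *
b=cv2.imread("pics/l_t.png"); k=cv2.imread("pics/k.png")[:,396:]
k=cv2.resize(k,(110,120),interpolation=cv2.INTER_AREA)
L=b[132:182,225:270]; K=k[12:62,35:80]
cv2.imwrite("pics/m.png",np.hstack([cv2.resize(x,None,fx=8,fy=8,interpolation=cv2.INTER_CUBIC) for x in(K,L)]))
for nm,im in(("k",K),("l",L)): print(nm,im[8:24,14:22,:].mean(1).round().astype(int).tolist())
for x in(.659,.664,.667,.672): print(x,proj("top",(x,-.022,.108)),proj("top",(x-.1,-.022,.108)))
```

```text
k [[86, 84, 83], [80, 79, 79], [76, 75, 75], [76, 75, 76], [77, 76, 77], [75, 74, 74], [68, 67, 66], [54, 54, 57], [57, 65, 72], [78, 91, 101], [86, 102, 113], [87, 100, 111], [90, 96, 103], [94, 94, 95], [97, 94, 95], [98, 96, 96]]
l [[79, 78, 77], [78, 78, 77], [79, 78, 78], [80, 80, 79], [78, 77, 75], [68, 66, 67], [47, 50, 54], [48, 58, 68], [61, 75, 86], [67, 82, 91], [70, 80, 89], [75, 78, 81], [79, 78, 79], [79, 78, 79], [78, 77, 79], [81, 80, 80]]
0.659 [243.63908083 149.68859932] [244.18812515 176.35264183]
0.664 [243.61175465 148.36151829] [244.1605584  175.01387726]
0.667 [243.59536468 147.56554816] [244.14402416 174.2109007 ]
0.672 [243.56805761 146.23939519] [244.11647677 172.87307647]
```

View pics/m.png

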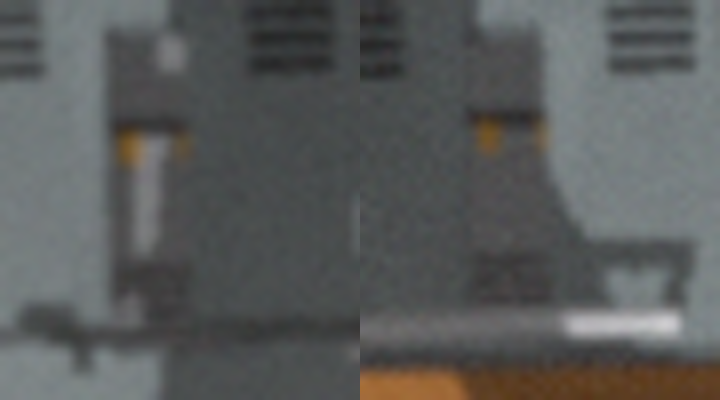

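The pack moved about 1.2 px (4–5 mm) further in as the door closed. The bar sits about 5 mm further in than at the start, matching the stop. The bystanders look unmoved, so I'm handing in.

```bash
python3 -c "
from plant import robot
print(robot.close_job()); print(robot.read_state()['t'])"
```

```text
the job is handed in; nothing more can be done
None
the job is handed in; nothing more can be done
```

The dock's door is shut with the battery pack inside, contacts first. I handed the job in with the arm clear and about 32 s on the clock; the interface gives no verdict.

**What I did:** I pulled the door down to its lower stop and laid the pack on it, nose just into the bay. I then pushed the pack in with closed fingers until the sprung plate pushed back steadily (5 N, then 7 N). Last, I regripped the bar and raised the door slowly to its upper stop, with the bar stopped at x = 0.5665 m.

**Last checks:**
- **Door:** in the top view the bar had moved about 5 mm inward from its slightly ajar start, which agrees with the stop position.
- **Pack:** its brass end had moved about 1.2 px (4–5 mm) further in against the plate as the door closed.
- **Other things on the desk:** the puck, cup, stand and brown look-alikes look unmoved. I judged that by eye and did not measure it.

**What went less smoothly:**
- The door met its lower stop with about 42 N at the wrist before I eased off.
- The first bar grip for closing was too shallow, so I redid it.
- My arc for raising the door ran a few mm too close to the hinge, giving about 22 N of sideways load at mid-swing, and I corrected that on the way up.
- The two views differed by about 4–6 mm on the pack's starting position, so I used the average.

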